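# Index the dividing table on by one hole

## Task

Bring the next seat of the bezel round: with a fingertip, press the plunger button on the dividing table's index arm right in, turn the table clockwise (seen from above) to the very next hole, and let the plunger spring fully home in that hole. Do not grip or force it, do not run past the hole or turn it the other way. Leave the bezel sitting on its plug and the other things on the bench where they are, and finish clear of everything.

Things in the scene. Friction and masses are not known exactly. Their poses are not given: they have to be found in the camera images.
- dividing_base: Fixed base bolted to the bench: round grey casting, 200 mm across, with a steel index plate (top 42 mm up) having 12 dark 10 mm holes, 30 deg apart on a 75 mm radius, joined by a narrow dark ring slot. Origin: on the bench under the turning axis, z up. The plunger starts in the hole on its -x side, which is yawed up to 63 deg from facing the robot. Bolted lugs on its +-y sides, to 124 mm.
- table_axis (a point): Point on the vertical turning axis, at the top face of the round aluminium turning table (110 mm across, 58 mm above the bench). On the table stand a steel centring plug (37 mm across) and its screw, the highest point there, 77 mm above the bench.
- turntable (a joint): Angle of the turning table with its index arm, rad: 0 at the start, grows clockwise seen from above; a hole every 0.5236, so the next hole is at 0.5236. Turning takes about 1 N at the button, up to 3 N with the pin rubbing under the plate. It is locked unless the plunger is in, and does not coast.
- plunger (a joint): How far the plunger is pressed straight down, m: 0 is fully out (locked in a hole), 0.011 its stop. Spring 4 N at first, 9 N at the stop. The bullet-nosed pin clears the plate from about 9 mm; let go between holes it stays about 9 mm in, rubbing under the plate, until it springs out in a hole. Let go within 2 mm of a hole's centre, it centres the table itself.
- button_top (a point): Centre of the flat top of the plunger's steel button: 22 mm across, 75 mm from the turning axis on the dark index arm, 78 mm above the bench when out; moves with arm and plunger. It lies midway between two guard cheeks, upright plates 5 mm thick, 26 mm long radially, 44 mm clear apart along the turning direction, tops 80 mm above the bench; the fork is open above, inwards and outwards.
- next_hole (a point): Centre of the next hole clockwise, on the top face of the index plate (42 mm above the bench); fixed. A fingertip drives the arm by friction on the pressed button, or by pushing sideways on the leading guard cheek.
- bezel: The work: loose brass ring 53 mm across, 38.6 mm bore, 8 mm high, slipped over the centring plug in the middle of the turning table with 0.8 mm play. Origin: centre of its underside.
- bench_block: Bystander: loose steel block 65 x 65 x 20 mm near the dividing base. Origin under its centre.
- stone_jar: Bystander: loose small glass jar, 36 mm across, 45 mm high, close to the dividing base. Origin under its centre.
- bangle: Bystander: loose copper bangle lying flat, 68 mm across, 12 mm high, close to the dividing base. Origin under its centre.
- mug: Bystander: white mug, 80 mm across, 95 mm high, out to one side. Origin under its centre.
- tin: Bystander: flat metal tin 87 x 62 x 34 mm, out to one side. Origin under its centre.
- pot_lid: Bystander: low white pot with a red screw lid, 84 mm across, 22 mm high, out to one side. Origin under its centre.
- hammer: Bystander: light hammer, 220 mm long, lying on the left of the bench.
Not all that is in view belongs to the job. What is shaped like the bezel but pink is not meant.

How it is judged:
On the way, in this order (a step that is already met when the one before it is completed fails the run):
1. the plunger is pressed right in (value of joint plunger above 0.008 m), for 0.05 s.
2. the table is turned clockwise to the next hole and the plunger springs out into it (value of joint turntable between 0.4936 and 0.5536 rad and value of joint plunger below 0.0015 m), for 0.2 s.
At the end, for the whole second after the job is handed in: The table stands at rest at the next hole clockwise (within 0.03 rad of 0.5236), the plunger is fully out in it (less than 1.5 mm in), and the bezel still sits flat round its plug (within 4 mm of its centre and height) (all of step 2 and velocity of joint turntable between -0.05 and 0.05 rad/s and z of bezel in the frame of dividing_base between 0.055 and 0.062 m and horizontal distance between bezel and table_axis below 0.004 m); the robot touches nothing.
It fails at once if the bezel is lifted off or knocked off its plug (z of bezel in the frame of dividing_base above 0.066 m or horizontal distance between bezel and table_axis above 0.008 m).
It fails at once if the table is turned the wrong way (more than 0.15 rad) (value of joint turntable below -0.15 rad).
It fails at once if the table is run past the next hole (beyond 0.72 rad) (value of joint turntable above 0.72 rad).
It fails at once if the plunger or the table with its arm is gripped or forced (over 35 N) (contact force between any of the fingers, the arm and turntable above 35 N).
It fails at once if a bystander is lifted, carried or pushed away (moved more than 20 mm) (distance of any of bench_block, stone_jar, bangle, mug, tin, pot_lid, hammer from where it was at the start of the episode above 0.02 m).
It also fails if it takes over 32 s, if anything falls off the work surface, if the arm or the gripper's body presses on something with over 40 N, if the wrist force passes 120 N, or if a joint passes its speed limit or range.

## Robot

A 7-joint arm with a two-finger parallel gripper is mounted at the origin on the work surface. World frame = base frame: x ahead of the robot, y to its left, z up, the work surface at z = 0. Lengths are in m, angles in rad, forces in N, time in s.
With the tool pointing down it reaches from about 0.4 to 0.85 m from the base axis. Payload 4.5 kg.
Tool frame: the origin (TCP) lies on the mounting face of the last link; the fingertips stand 166 mm ahead of it and the grasp point (between the pads) lies 147 mm ahead of it; y points along the fingers, z is the direction in which the jaws open and shut, and the axes are right-handed (so a half turn about y gives the same grasp; the last joint's range is limited). The gripper opens to 88 mm and grips with 3 to 60 N. Pads are 18 mm wide; open, the fingers measure 123 mm over their backs; the gripper's body (75 mm by 187 mm) begins 45 mm behind the grasp point.
Start: joints at [-1.078, 0.689, -0.195, 1.565, 0.157, 0.902, -0.215], TCP at [0.277, 0.56, 0.405] pointing down, gripper open.
Joint ranges: [-3.01, 3.01], [-0.46, 2.08], [-1.47, 1.51], [0.13, 2.56], [-1, 4.14], [0.04, 2.09], [-2.66, 2.66]. Speed limits (rad/s): [2.57, 2.57, 3.14, 3.14, 3.14, 3.14, 3.14].

## Interface

Orientations are given as a unit quaternion [x, y, z, w].
In Python, from plant import r gives the robot as it stands.
- The arm moves only by the tool arm_command, never from a script. Its argument "deltas" is a list of rows, each an object of numbers: "dx", "dy", "dz": the shift along the tool's x, y, z each as a share of 1000 mm, from -1 to 1; "wx", "wy", "wz": the turn, a rotation vector about the tool's x, y, z each as a share of 45 degrees, from -1 to 1. In form: [{"dx": .., "dy": .., "dz": .., "wx": .., "wy": .., "wz": ..}, ...]. A call has exactly 5 rows; each row is the pose to reach, as a shift and turn from the pose commanded when the call began, along the tool's axes at that moment; what a row does not reach only later rows make up. A row lasts 1/10 s, in which the tool goes at most 50 mm and 8.59 degrees, less where a joint would pass 70% of its speed; a pose out of reach is approached as far as the arm can. A call with a number of a shift or a turn outside -1 to 1 is refused whole. A call with a gripper value outside its range is refused whole. "claw" is the opening, from -1 (shut) to 1 (fully open), set as the call begins (left out, the last holds). The fingers move at their own pace and stop on an object; "grip_force" is the grip in N (left out, the last holds). Time passes only in rows, so rows that repeat a pose let the fingers close, or fill a call up. It gives the time, the measured TCP pose, the force and the opening at its end, in the units of the state.
- r.get_state(): the state, without advancing time (a new reading comes with each control period).
- r.snapshot(name): name is "scene" or "top" or "wrist"; returns the picture (400x640x3 uint8, red, green, blue); there is no depth.
- r.get_calibration(name): a dict with "vertical_fov" (degrees; the focal length in pixels is half the picture's height over the tangent of half this angle, whatever the lens; pixels are square), "cx", "cy" (the principal point, pixels), "R" (3x3) and "t" (3): a world point X has camera coordinates R X + t. Camera axes: x right, y down, z forward; pixel columns grow to the right and rows downward; lengths in m; the calibration is good to about 2 mm. A picture is of the moment at which its call begins: read the wrist's pose just before it. get_calibration takes no time and is no camera call; for the wrist camera it gives the pose at the moment of the call.
- r.finish_job(): hands the job in, once; it reports no verdict.
The state is a dict: "clock": time; "q": joint angles; "qd": joint speeds; "joint_torque": joint torques, N m; "tool_pos": TCP position; "eef_rot": TCP orientation; "contact_force": force on the tool from outside, world axes, zero at the start; "moment": the same for the moment, N m; "opening": opening from 0.0 (shut) to 1.0 (fully open).
Only numpy, scipy, OpenCV 4.12 (cv2) and the standard library are available. Lean on these libraries where they do the work, as an engineer would, in place of code of your own. Each camera call takes 0.05 s, during which the arm holds its last target.

## Working session

There is one attempt and no reset: what is moved stays moved. The work goes in short steps, Python scripts to look and compute and a tool call to move; the robot and the scene stay as the last step left them, time stands still between calls to the robot, and variables do not carry over. Pictures are saved under pics/ and viewed, and the job is handed in when it is done.

Besides the shell and the picture viewer there is one more tool, called after "Emit:" as name([rows], argument=value, ...), one row to a line, values as JSON. arm_command: Moves the arm, as the interface text tells. Shift numbers are shares of 1000 mm and turn numbers shares of 45 degrees, none past 1 either way. Its arguments: {"type":"object","properties":{"deltas":{"type":"array","items":{"type":"object","properties":{"dx":{"type":"number","minimum":-1,"maximum":1},"dy":{"type":"number","minimum":-1,"maximum":1},"dz":{"type":"number","minimum":-1,"maximum":1},"wx":{"type":"number","minimum":-1,"maximum":1},"wy":{"type":"number","minimum":-1,"maximum":1},"wz":{"type":"number","minimum":-1,"maximum":1}}}},"claw":{"type":"number"},"grip_force":{"type":"number"}},"required":["deltas"]}

```bash
ls; mkdir -p pics; python3 - <<'E'
from plant import r
import cv2
s=r.get_state();print({k:s[k] for k in('clock','tool_pos','eef_rot','contact_force','opening')})
for n in('scene','top'):
    im=r.snapshot(n);cv2.imwrite(f'pics/{n}0.png',im[:,:,::-1]);print(n,r.get_calibration(n))
E
```

```text
pics
{'clock': 0.0, 'tool_pos': array([0.27667663, 0.56005557, 0.40391338]), 'eef_rot': array([ 0.6892389 , -0.16085729,  0.16065416, -0.68794252]), 'contact_force': array([-0.01386899, -0.85474106, -0.84895417]), 'opening': 0.9990516635232443}
scene {'vertical_fov': 55.86511745124196, 'cx': 318.3903545023418, 'cy': 200.772574279188, 'R': array([[-0.867008  ,  0.4979743 ,  0.0178531 ],
       [ 0.31366395,  0.57324921, -0.75696781],
       [-0.38718478, -0.65069727, -0.65320824]]), 't': array([ 0.46531275, -0.11322802,  1.22376986])}
top {'vertical_fov': 54.66086589735217, 'cx': 321.8478267715526, 'cy': 203.1741474443695, 'R': array([[-0.02983212, -0.99927653,  0.02358956],
       [-0.99792312,  0.02842715, -0.05780439],
       [ 0.05709199, -0.025265  , -0.99804919]]), 't': array([0.0092131 , 0.52817291, 1.27756588])}
```

View pics/scene0.png

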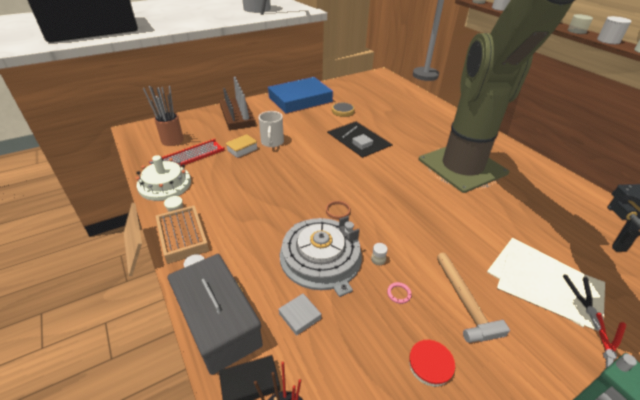

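View pics/top0.png

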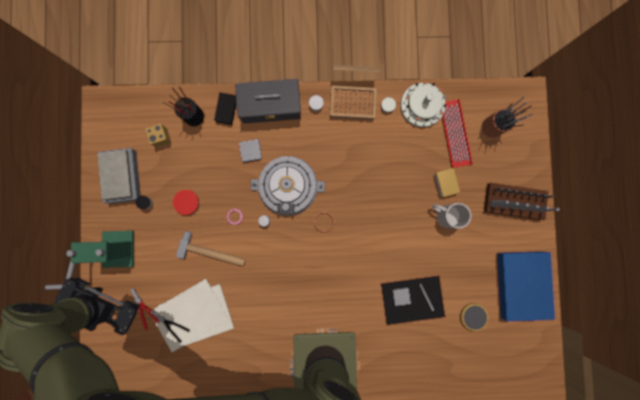

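```bash
cat > h.py <<'E'
import numpy as np, cv2
def proj(c,X):
    f=200/np.tan(np.radians(c['vertical_fov']/2)); p=np.asarray(X)@np.array(c['R']).T+c['t']
    return np.stack([c['cx']+f*p[...,0]/p[...,2],c['cy']+f*p[...,1]/p[...,2]],-1)
def back(c,uv,z):
    f=200/np.tan(np.radians(c['vertical_fov']/2)); R=np.array(c['R']);t=np.array(c['t'])
    d=R.T@np.array([(uv[0]-c['cx'])/f,(uv[1]-c['cy'])/f,1]); o=-R.T@t
    return o+d*(z-o[2])/d[2]
E
python3 - <<'E'
import cv2
from h import *
from plant import r
a=cv2.imread('pics/top0.png')[140:230,220:350];cv2.imwrite('pics/tc0.png',cv2.resize(a,None,fx=6,fy=6,interpolation=2))
a=cv2.imread('pics/scene0.png')[190:300,265:400];cv2.imwrite('pics/sc0.png',cv2.resize(a,None,fx=5.4,fy=5.4,interpolation=2))
c=r.get_calibration('top');d=r.get_calibration('scene')
print(back(c,(287,184),.077),back(d,(321,237.5),.077),back(c,(287,207.5),.078))
E
```

```text
[0.58894151 0.10444883 0.077     ] [0.59923935 0.11815697 0.077     ] [0.51404277 0.10622911 0.078     ]
```

View pics/tc0.png

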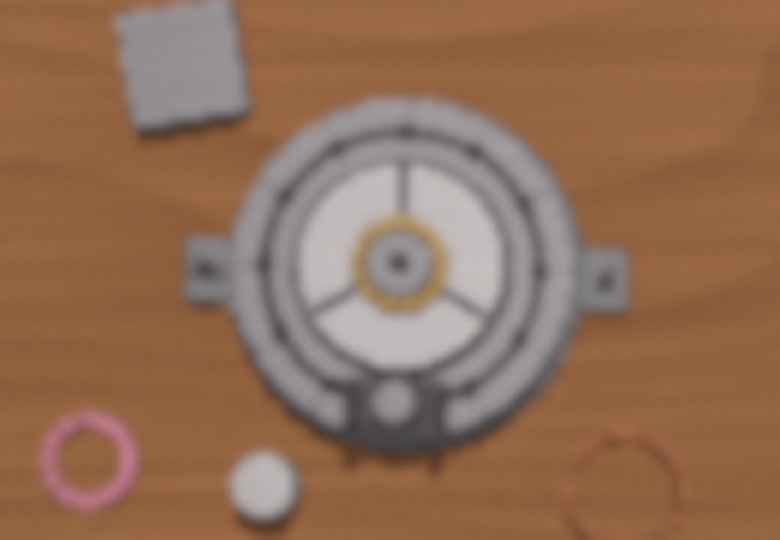

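View pics/sc0.png

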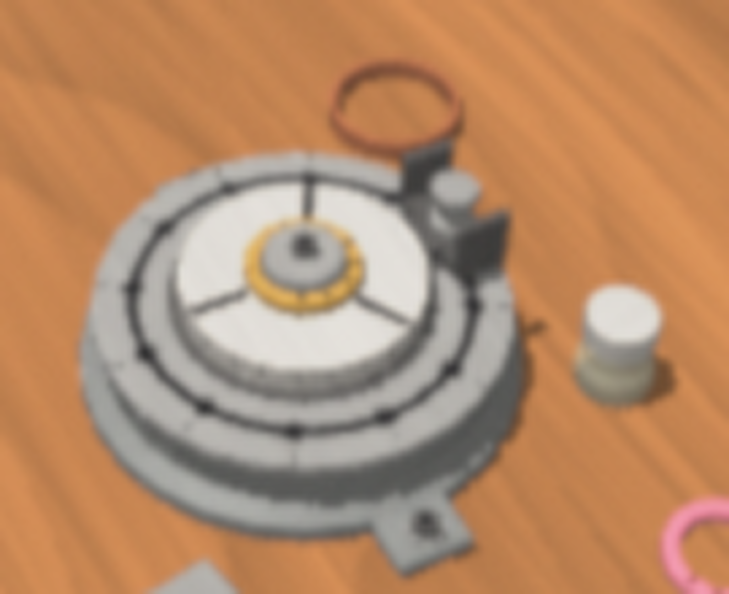

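```bash
python3 - <<'E'
from h import *
from plant import r
from scipy.spatial.transform import Rotation as Ro
s=r.get_state();print(Ro.from_quat(s['eef_rot']).as_matrix().round(3))
c=r.get_calibration('top');d=r.get_calibration('scene')
o=.42
for n,u,v,z in(('axis',(398/6-o+220,263/6-o+140),(304/5.4-o+265,242/5.4-o+190),.077),('btn',(393/6-o+220,402/6-o+140),(455/5.4-o+265,186/5.4-o+190),.078)):
    print(n,back(c,u,z),back(d,v,z))
print('lugs',back(c,(207/6-o+220,270/6-o+140),.02),back(c,(605/6-o+220,281/6-o+140),.02))
w=r.get_calibration('wrist');R=np.array(w['R']);print('wristcam',-R.T@w['t'],R.round(2),w['vertical_fov'])
E
```

```text
[[ 0.897 -0.001  0.443]
 [-0.443 -0.001  0.897]
 [ 0.    -1.    -0.002]]
axis [0.59091098 0.10785362 0.077     ] [0.59452685 0.10948167 0.077     ]
btn [0.51713502 0.11222814 0.078     ] [0.51948678 0.11285807 0.078     ]
lugs [0.59622943 0.21728152 0.02      ] [ 0.58406127 -0.00295545  0.02      ]
wristcam [0.20610196 0.59590353 0.3840742 ] [[ 0.44  0.9  -0.  ]
 [ 0.85 -0.42  0.31]
 [ 0.28 -0.14 -0.95]] 59.773985544719345
```

Emit:
arm_command([
  {"dx": 0.04, "dz": -0.03, "dy": 0.004, "wy": 0.18},
  {"dx": 0.08, "dz": -0.06, "dy": 0.008, "wy": 0.36},
  {"dx": 0.12, "dz": -0.085, "dy": 0.012, "wy": 0.54},
  {"dx": 0.16, "dz": -0.115, "dy": 0.016, "wy": 0.72},
  {"dx": 0.2, "dz": -0.14, "dy": 0.02, "wy": 0.91},
], claw=-1, grip_force=20)

```text
invalid input at $.deltas[0]: expected keys dx, dy, dz, wx, wy, wz
```

```bash
cat >> h.py <<'E'
from scipy.spatial.transform import Rotation as Ro
def go(s,p,h):  # deltas to world pos p, z-axis heading h deg, tool pointing down
    R=Ro.from_quat(s['eef_rot']).as_matrix(); h=np.radians(h)
    z=np.array([np.cos(h),np.sin(h),0]);y=np.array([0,0,-1.]);T=np.stack([np.cross(y,z),y,z],1)
    return (R.T@(np.array(p)-s['tool_pos'])).round(4), (Ro.from_matrix(R.T@T).as_rotvec(degrees=True)/45).round(3)
E
python3 - <<'E'
from h import *
from plant import r
s=r.get_state();print(s['clock'],s['tool_pos'],s['opening'],s['q'],go(s,(.518,.1125,.36),-18.1))
E
```

```text
0.1 [0.27669256 0.56010333 0.40401422] 0.999286847148518 [-1.07819314  0.68987672 -0.19452709  1.56620468  0.15731877  0.90248185
 -0.21509393] (array([ 0.4146,  0.0445, -0.2944]), array([0.002, 1.818, 0.002]))
```

Emit:
arm_command([
  {"dx": 0.04, "dy": 0.004, "dz": -0.03, "wx": 0, "wy": 0.18, "wz": 0},
  {"dx": 0.08, "dy": 0.008, "dz": -0.06, "wx": 0, "wy": 0.36, "wz": 0},
  {"dx": 0.12, "dy": 0.012, "dz": -0.085, "wx": 0, "wy": 0.54, "wz": 0},
  {"dx": 0.16, "dy": 0.016, "dz": -0.115, "wx": 0, "wy": 0.72, "wz": 0},
  {"dx": 0.2, "dy": 0.02, "dz": -0.14, "wx": 0, "wy": 0.91, "wz": 0},
], claw=-1, grip_force=20)

```text
clock: 0.6
tool_pos: [0.3944, 0.3441, 0.3844]
eef_rot: [0.588, -0.393, 0.393, -0.587]
contact_force: [0.6, 0.7, 0.1]
opening: 0.57
```

```bash
python3 - <<'E'
from h import *
from plant import r
s=r.get_state();print(s['clock'],s['tool_pos'],s['opening'],s['q'],go(s,(.518,.1125,.36),-18.1))
E
```

```text
0.6 [0.39442894 0.34408186 0.38442448] 0.5695693322433084 [-0.79448326  0.5833007  -0.01754891  1.89847274  0.01598666  0.66100637
 -0.4303633 ] (array([0.2612, 0.0245, 0.0259]), array([0.001, 0.901, 0.001]))
```

Emit:
arm_command([
  {"dx": 0.05, "dy": 0.005, "dz": 0.005, "wx": 0, "wy": 0.18, "wz": 0},
  {"dx": 0.1, "dy": 0.01, "dz": 0.01, "wx": 0, "wy": 0.36, "wz": 0},
  {"dx": 0.15, "dy": 0.015, "dz": 0.015, "wx": 0, "wy": 0.54, "wz": 0},
  {"dx": 0.2, "dy": 0.02, "dz": 0.02, "wx": 0, "wy": 0.72, "wz": 0},
  {"dx": 0.24, "dy": 0.024, "dz": 0.025, "wx": 0, "wy": 0.87, "wz": 0},
])

```text
clock: 1.1
tool_pos: [0.5108, 0.1319, 0.3604]
eef_rot: [0.422, -0.567, 0.568, -0.421]
contact_force: [1.0, 0.8, -0.1]
opening: 0.116
```

Emit:
arm_command([
  {"dx": 0, "dy": 0, "dz": 0, "wx": 0, "wy": 0, "wz": 0},
  {"dx": 0, "dy": 0, "dz": 0, "wx": 0, "wy": 0, "wz": 0},
  {"dx": 0, "dy": 0, "dz": 0, "wx": 0, "wy": 0, "wz": 0},
  {"dx": 0, "dy": 0, "dz": 0, "wx": 0, "wy": 0, "wz": 0},
  {"dx": 0, "dy": 0, "dz": 0, "wx": 0, "wy": 0, "wz": 0},
])

```text
clock: 1.6
tool_pos: [0.5095, 0.136, 0.3608]
eef_rot: [-0.424, 0.566, -0.565, 0.425]
contact_force: [-0.5, 0.2, 0.7]
opening: 0.006
```

```bash
python3 - <<'E'
from h import *
from plant import r
import pickle
s=r.get_state();print(s['clock'],s['tool_pos'],s['opening'],s['q'],go(s,(.518,.1125,.26),-18.1))
c=r.get_calibration('wrist')
im=r.snapshot('wrist');cv2.imwrite('pics/w1.png',im[:,:,::-1]);pickle.dump((c,s),open('w1.pkl','wb'))
tip=s['tool_pos']-np.array([0,0,.166]);print('tip px',proj(c,tip))
print('axis,btn px',proj(c,np.array([[.592,.109,.077],[.518,.1125,.078]])))
E
```

```text
1.6 [0.50953638 0.13600748 0.36080122] 0.006398325385887853 [-0.42645731  0.6288101   0.12744693  1.9161888  -0.13323324  0.60455595
 -0.49655332] (array([0.0203, 0.1008, 0.0147]), array([ 0.   ,  0.042, -0.001]))
tip px [312.31058482 268.89264358]
axis,btn px [[423.24671848 198.54956679]
 [332.53256735 219.23304745]]
```

View pics/w1.png

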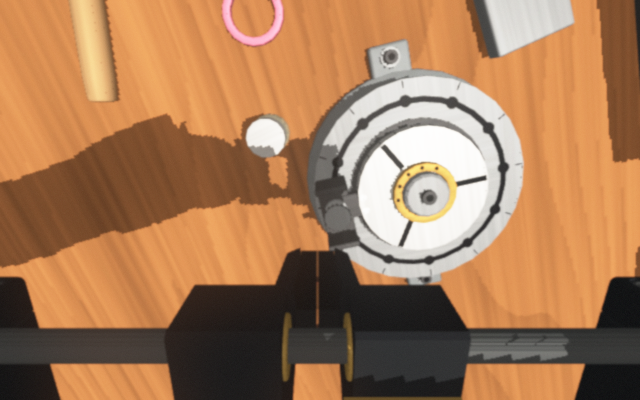

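```bash
python3 - <<'E'
import cv2
a=cv2.imread('pics/w1.png')[150:280,290:460];cv2.imwrite('pics/w1c.png',cv2.resize(a,None,fx=4.5,fy=4.5,interpolation=2))
E
```

```text
(no output)
```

View pics/w1c.png

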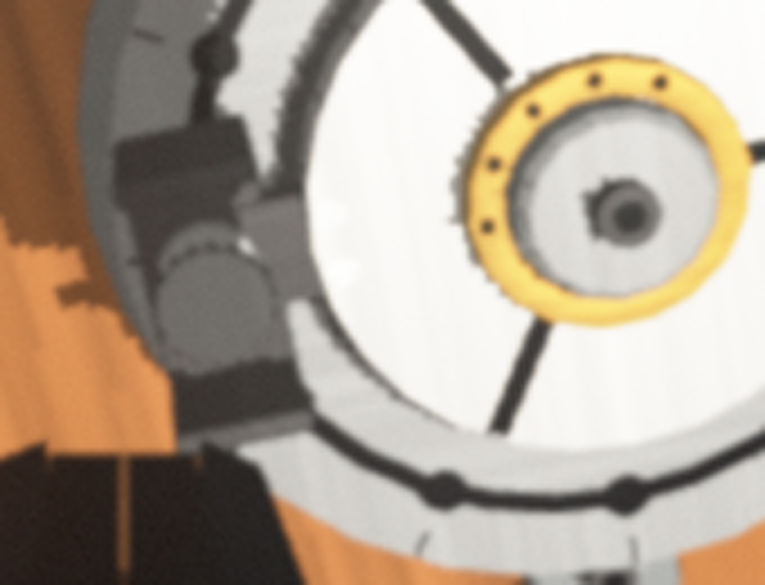

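```bash
python3 - <<'E'
from h import *
import pickle
c,s=pickle.load(open('w1.pkl','rb'))
o=.39
P=lambda x,y,z:back(c,(290+x/4.5-o,150+y/4.5-o),z)[:2]
A=P(626,212,.077);B=P(215,312,.078);print(A,B,np.linalg.norm(A-B),np.degrees(np.arctan2(*(B-A)[::-1])))
for q in((212,55),(443,491),(626,495)):
    h=P(*q,.042);print(h,np.linalg.norm(h-A),np.degrees(np.arctan2(*(h-A)[::-1])))
full=[(404,101),(452,103),(488,128),(503,168),(497,213),(468,243)]
H=np.array([back(c,q,.042)[:2] for q in full]+[P(*q,.042) for q in((212,55),(443,491),(626,495))])
M=np.c_[2*H,np.ones(len(H))];x=np.linalg.lstsq(M,(H**2).sum(1),rcond=None)[0];print('circle',x[:2],np.sqrt(x[2]+x[:2]@x[:2]))
print(np.degrees(np.arctan2(*(H-x[:2]).T[::-1])).round(1))
E
```

```text
[0.59646482 0.10929422] [0.52183903 0.11164773] 0.0746628911879009 178.19363785545679
[0.53347151 0.14928868] 0.07461710689048538 147.58853120740366
[0.55597076 0.04481867] 0.0761371449254798 -122.13099454749758
[0.59313444 0.03305566] 0.0763112742034791 -92.50129763760074
circle [0.59748614 0.10730077] 0.07556795321034195
[  87.9   57.3   27.3   -3.   -34.8  -63.   146.7 -123.6  -93.4]
```

```bash
python3 - <<'E'
from h import *
from plant import r
s=r.get_state();print(s['clock'],go(s,(.520,.112,.26),-17.7))
E
```

```text
1.65 (array([0.0199, 0.1008, 0.0166]), array([ 0.   ,  0.032, -0.001]))
```

Emit:
arm_command([
  {"dx": 0.02, "dy": 0.02, "dz": 0.0165, "wx": 0, "wy": 0.032, "wz": 0},
  {"dx": 0.02, "dy": 0.05, "dz": 0.0165, "wx": 0, "wy": 0.032, "wz": 0},
  {"dx": 0.02, "dy": 0.08, "dz": 0.0165, "wx": 0, "wy": 0.032, "wz": 0},
  {"dx": 0.02, "dy": 0.095, "dz": 0.0165, "wx": 0, "wy": 0.032, "wz": 0},
  {"dx": 0.02, "dy": 0.095, "dz": 0.0165, "wx": 0, "wy": 0.032, "wz": 0},
])

```text
clock: 2.15
tool_pos: [0.5193, 0.1112, 0.2639]
eef_rot: [-0.418, 0.572, -0.571, 0.415]
contact_force: [-0.4, 0.5, -0.0]
opening: 0.005
```

```bash
python3 - <<'E'
from h import *
from plant import r
import pickle
s=r.get_state();print(s['clock'],s['tool_pos'],s['contact_force'],go(s,(.520,.112,.246),-17.7))
c=r.get_calibration('wrist')
im=r.snapshot('wrist');a=cv2.resize(im[120:350,200:500,::-1],None,fx=2.6,fy=2.6);cv2.imwrite('pics/w2.png',a)
im=r.snapshot('scene');a=cv2.resize(im[180:280,290:400,::-1],None,fx=5.4,fy=5.4,interpolation=2);cv2.imwrite('pics/s2.png',a)
E
```

```text
2.15 [0.51933893 0.11117679 0.26388176] [-0.35876453  0.53860491 -0.02115322] (array([-0.001 ,  0.0179,  0.0004]), array([ 0.005, -0.002,  0.002]))
```

View pics/w2.png

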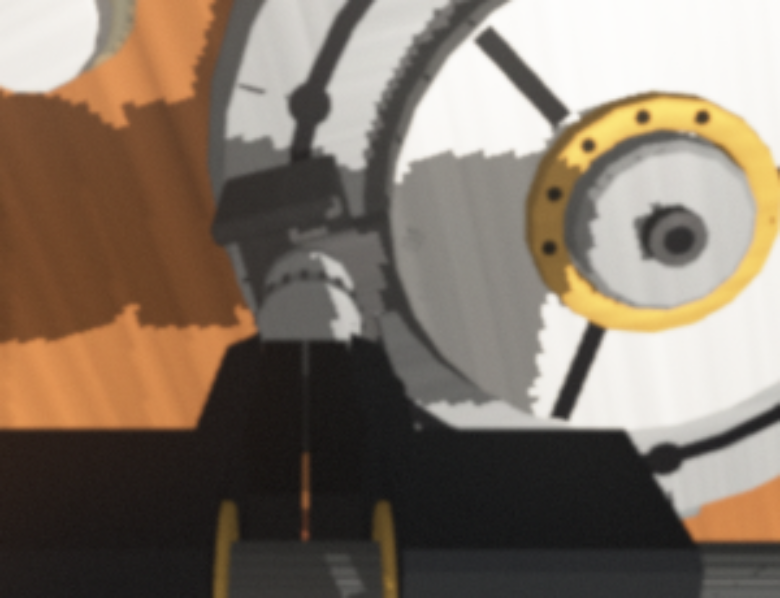

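View pics/s2.png

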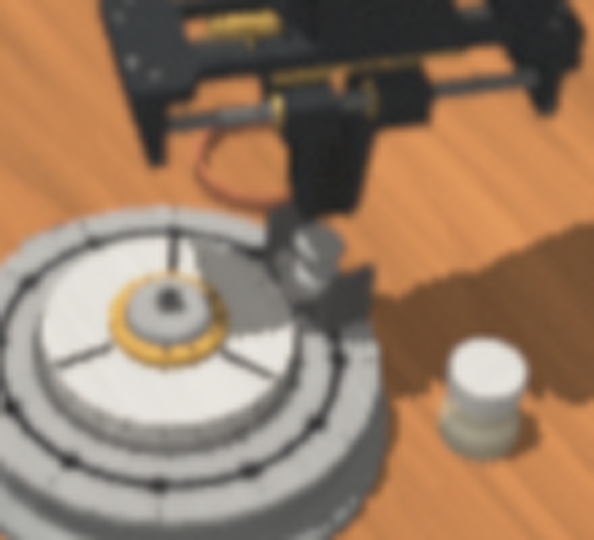

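Emit:
arm_command([
  {"dx": -0.001, "dy": 0.008, "dz": 0, "wx": 0, "wy": 0, "wz": 0},
  {"dx": -0.001, "dy": 0.014, "dz": 0, "wx": 0, "wy": 0, "wz": 0},
  {"dx": -0.001, "dy": 0.019, "dz": 0, "wx": 0, "wy": 0, "wz": 0},
  {"dx": -0.001, "dy": 0.023, "dz": 0, "wx": 0, "wy": 0, "wz": 0},
  {"dx": -0.001, "dy": 0.026, "dz": 0, "wx": 0, "wy": 0, "wz": 0},
])

```text
clock: 2.75
tool_pos: [0.5205, 0.1118, 0.2397]
eef_rot: [-0.416, 0.571, -0.571, 0.417]
contact_force: [-0.9, 0.7, 5.5]
opening: 0.005
```

```bash
python3 - <<'E'
from h import *
from plant import r
s=r.get_state();print(s['clock'],s['tool_pos'],s['contact_force'],go(s,(.520,.112,.234),-17.7))
E
```

```text
2.75 [0.52051321 0.11183109 0.2397318 ] [-0.88278729  0.69245267  5.54483203] (array([-0.    ,  0.0057, -0.0005]), array([-0.   , -0.003, -0.   ]))
```

Emit:
arm_command([
  {"dx": 0, "dy": 0.002, "dz": 0, "wx": 0, "wy": 0, "wz": 0},
  {"dx": 0, "dy": 0.004, "dz": 0, "wx": 0, "wy": 0, "wz": 0},
  {"dx": 0, "dy": 0.006, "dz": 0, "wx": 0, "wy": 0, "wz": 0},
  {"dx": 0, "dy": 0.0065, "dz": 0, "wx": 0, "wy": 0, "wz": 0},
  {"dx": 0, "dy": 0.0065, "dz": 0, "wx": 0, "wy": 0, "wz": 0},
])

```text
clock: 3.25
tool_pos: [0.5205, 0.1119, 0.2338]
eef_rot: [-0.416, 0.571, -0.571, 0.417]
contact_force: [-2.2, 0.5, 8.4]
opening: 0.004
```

```bash
python3 - <<'E'
from h import *
from plant import r
s=r.get_state();print(s['clock'],s['tool_pos'],s['contact_force'],go(s,(.520,.112,.232),-17.7))
E
```

```text
3.25 [0.52049705 0.11186128 0.23377473] [-2.1587313   0.5043197   8.38957067] (array([ 0.    ,  0.0018, -0.0005]), array([-0.   , -0.003, -0.001]))
```

Emit:
arm_command([
  {"dx": 0, "dy": 0.0005, "dz": 0, "wx": 0, "wy": 0, "wz": 0},
  {"dx": 0, "dy": 0.001, "dz": 0, "wx": 0, "wy": 0, "wz": 0},
  {"dx": 0, "dy": 0.0015, "dz": 0, "wx": 0, "wy": 0, "wz": 0},
  {"dx": 0, "dy": 0.0015, "dz": 0, "wx": 0, "wy": 0, "wz": 0},
  {"dx": 0, "dy": 0.0015, "dz": 0, "wx": 0, "wy": 0, "wz": 0},
])

```text
clock: 3.75
tool_pos: [0.5204, 0.1118, 0.2333]
eef_rot: [-0.416, 0.571, -0.571, 0.417]
contact_force: [-3.7, 0.3, 16.8]
opening: 0.004
```

```bash
python3 - <<'E'
from h import *
from plant import r
s=r.get_state();print(s['clock'],s['tool_pos'],s['contact_force'])
# arc waypoints relative to present pose, tool axes
R=Ro.from_quat(s['eef_rot']).as_matrix();A=np.array([.5955,.1085,0]);v=s['tool_pos']-A;v[2]=0
print(np.hypot(*v[:2]),np.degrees(np.arctan2(v[1],v[0])))
for a in range(-3,-34,-3):
    d=Ro.from_euler('z',a,degrees=True).apply(v)-v; print(a,(R.T@d).round(4))
E
```

```text
3.75 [0.52042532 0.11182276 0.23333319] [-3.66589815  0.25957324 16.77565925]
0.07514817140151503 177.4657806056448
-3 [-0.0038  0.     -0.0009]
-6 [-0.0077  0.     -0.0017]
-9 [-0.0116  0.     -0.0022]
-12 [-0.0155  0.     -0.0025]
-15 [-0.0194  0.     -0.0027]
-18 [-0.0234  0.     -0.0026]
-21 [-0.0273  0.     -0.0023]
-24 [-0.0312  0.     -0.0018]
-27 [-0.0351  0.     -0.0011]
-30 [-0.0389  0.     -0.0002]
-33 [-0.0427  0.      0.0009]
```

Emit:
arm_command([
  {"dx": -0.003, "dy": 0, "dz": -0.0007, "wx": 0, "wy": 0, "wz": 0},
  {"dx": -0.007, "dy": 0, "dz": -0.0015, "wx": 0, "wy": 0, "wz": 0},
  {"dx": -0.0115, "dy": 0, "dz": -0.0022, "wx": 0, "wy": 0, "wz": 0},
  {"dx": -0.0155, "dy": 0, "dz": -0.0025, "wx": 0, "wy": 0, "wz": 0},
  {"dx": -0.0155, "dy": 0, "dz": -0.0025, "wx": 0, "wy": 0, "wz": 0},
])

```text
clock: 4.25
tool_pos: [0.5233, 0.1275, 0.2334]
eef_rot: [0.416, -0.571, 0.572, -0.417]
contact_force: [-2.1, 0.5, 16.6]
opening: 0.004
```

```bash
python3 - <<'E'
from h import *
from plant import r
s=r.get_state();print(s['clock'],s['tool_pos'],s['contact_force'])
c=r.get_calibration('wrist')
im=r.snapshot('wrist');a=cv2.resize(im[120:350,200:500,::-1],None,fx=2.6,fy=2.6);cv2.imwrite('pics/w3.png',a)
im=r.snapshot('scene');a=cv2.resize(im[180:280,290:400,::-1],None,fx=5.4,fy=5.4,interpolation=2);cv2.imwrite('pics/s3.png',a)
E
```

```text
4.25 [0.52325792 0.12753502 0.2333575 ] [-2.05513678  0.54982691 16.58246003]
```

View pics/w3.png

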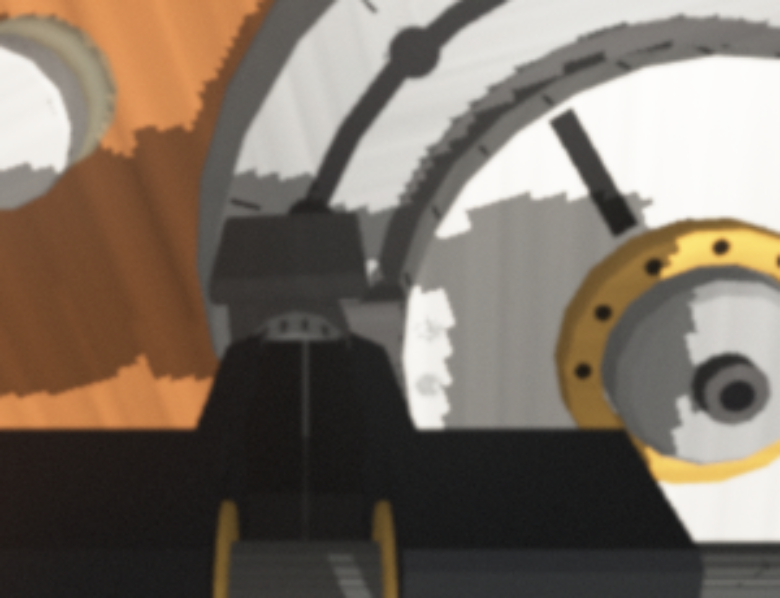

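View pics/s3.png

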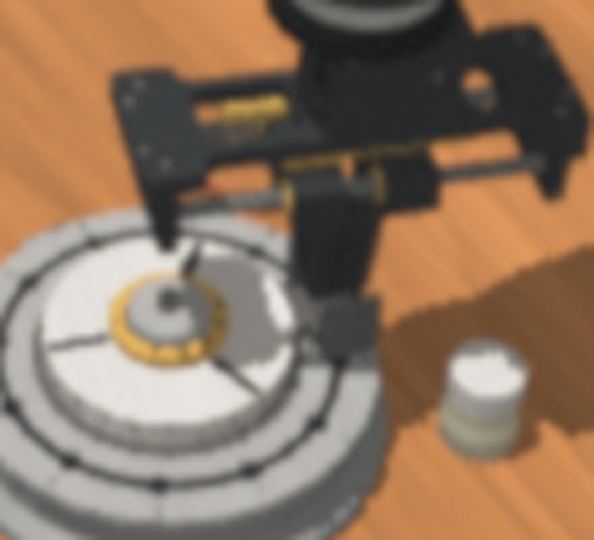

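Emit:
arm_command([
  {"dx": -0.004, "dy": 0, "dz": -0.0002, "wx": 0, "wy": 0, "wz": 0},
  {"dx": -0.008, "dy": 0, "dz": 0, "wx": 0, "wy": 0, "wz": 0},
  {"dx": -0.0125, "dy": 0, "dz": 0.0003, "wx": 0, "wy": 0, "wz": 0},
  {"dx": -0.017, "dy": 0, "dz": 0.001, "wx": 0, "wy": 0, "wz": 0},
  {"dx": -0.0196, "dy": 0, "dz": 0.0014, "wx": 0, "wy": 0, "wz": 0},
])

```text
clock: 4.85
tool_pos: [0.5309, 0.1453, 0.2334]
eef_rot: [0.415, -0.571, 0.572, -0.417]
contact_force: [-1.9, -1.1, 16.0]
opening: 0.008
```

```bash
python3 - <<'E'
from h import *
from plant import r
s=r.get_state();print(s['clock'],s['tool_pos'],s['contact_force'])
v=s['tool_pos']-np.array([.5955,.1085,0]);print(np.hypot(v[0],v[1]),np.degrees(np.arctan2(v[1],v[0])))
c=r.get_calibration('wrist')
import pickle;pickle.dump((c,s),open('w4.pkl','wb'))
im=r.snapshot('wrist');cv2.imwrite('pics/w4full.png',im[...,::-1]);a=cv2.resize(im[120:350,200:500,::-1],None,fx=2.6,fy=2.6);cv2.imwrite('pics/w4.png',a)
im=r.snapshot('top');a=cv2.resize(im[140:230,220:350,::-1],None,fx=6,fy=6,interpolation=2);cv2.imwrite('pics/t4.png',a)
E
```

```text
4.85 [0.53091405 0.14532171 0.23338903] [-1.85066408 -1.05555993 15.9615224 ]
0.07434502558024111 150.31169326372526
```

View pics/w4full.png

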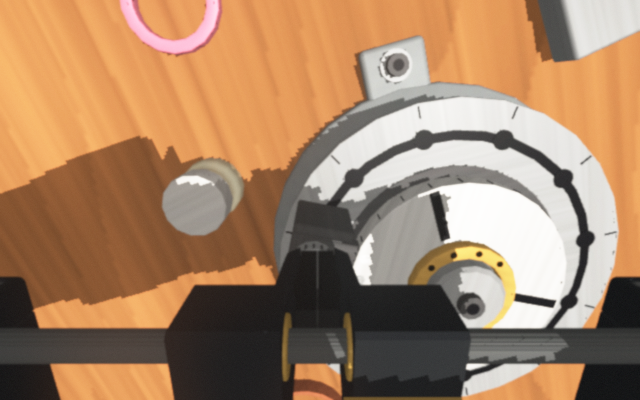

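View pics/t4.png

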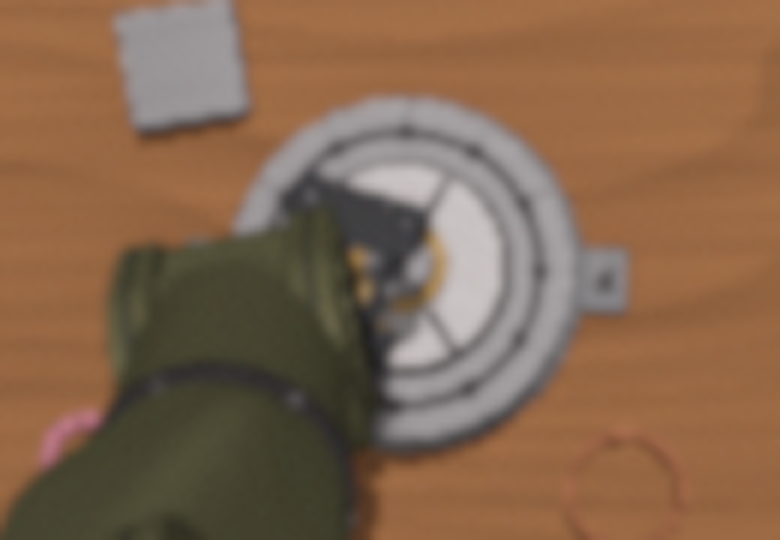

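```bash
python3 - <<'E'
import cv2
a=cv2.imread('pics/w4full.png')[180:320,400:600];cv2.imwrite('pics/w4c.png',cv2.resize(a,None,fx=4,fy=4,interpolation=2))
a=cv2.imread('pics/w1.png')[130:260,360:510];cv2.imwrite('pics/w1d.png',cv2.resize(a,None,fx=4,fy=4,interpolation=2))
E
```

```text
(no output)
```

View pics/w4c.png

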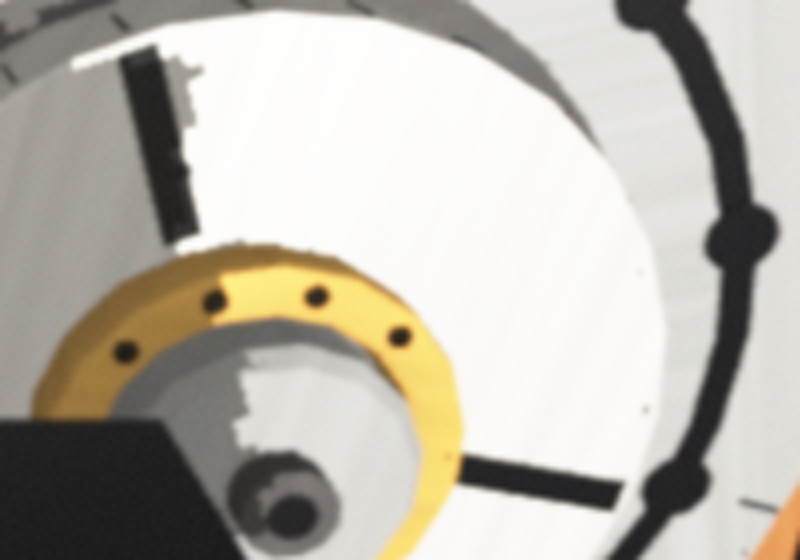

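View pics/w1d.png

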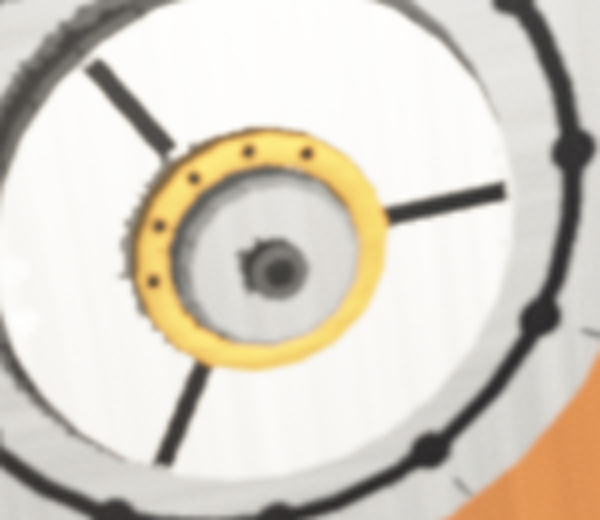

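```bash
python3 - <<'E'
from h import *
import pickle
c1,_=pickle.load(open('w1.pkl','rb'));c4,_=pickle.load(open('w4.pkl','rb'))
def P(c,o,x):return back(c,(o[0]+x[0]/4-.375,o[1]+x[1]/4-.375),.058)[:2]
def ang(c,o,a,b):
    d=P(c,o,a)-P(c,o,b);return np.degrees(np.arctan2(d[1],d[0]))
print([ang(c1,(360,130),*l) for l in(((96,65),(170,150)),((503,190),(388,215)),((163,465),(207,365)))])
print([ang(c4,(400,180),*l) for l in(((138,52),(183,240)),((615,497),(460,468)))])
for l,(a,b) in {'B4':((650,0),(743,233)), }.items(): print(P(c4,(400,180),a))
H=np.array([back(c4,q,.042)[:2] for q in((424,139),(503,139),(563,178),(585.5,238),(568.5,301),(353,178))])
M=np.c_[2*H,np.ones(len(H))];x=np.linalg.lstsq(M,(H**2).sum(1),rcond=None)[0];print('circle',x[:2],np.sqrt(x[2]+x[:2]@x[:2]))
print(np.degrees(np.arctan2(*(H-x[:2]).T[::-1])).round(1))
print('axis',back(c4,(400+292/4-.4,180+515/4-.4),.077))
E
```

```text
[np.float64(116.71711867066254), np.float64(-3.136936358436111), np.float64(-124.2209873415474)]
[np.float64(90.6340560072684), np.float64(-29.67880593374606)]
[0.65387302 0.14895455]
circle [0.59718488 0.10803668] 0.07528060527469606
[ 87.   57.1  27.   -2.7 -33.1 117.4]
axis [0.59699972 0.10832612 0.077     ]
```

Emit:
arm_command([
  {"dx": -0.0015, "dy": 0, "dz": 0.0003, "wx": 0, "wy": 0, "wz": 0},
  {"dx": -0.003, "dy": 0, "dz": 0.0006, "wx": 0, "wy": 0, "wz": 0},
  {"dx": -0.0045, "dy": 0, "dz": 0.001, "wx": 0, "wy": 0, "wz": 0},
  {"dx": -0.0045, "dy": 0, "dz": 0.001, "wx": 0, "wy": 0, "wz": 0},
  {"dx": -0.0045, "dy": 0, "dz": 0.001, "wx": 0, "wy": 0, "wz": 0},
])

```text
clock: 5.45
tool_pos: [0.5333, 0.1492, 0.2334]
eef_rot: [0.415, -0.571, 0.572, -0.417]
contact_force: [-0.4, -1.5, 15.1]
opening: 0.002
```

```bash
python3 - <<'E'
from h import *
from plant import r
s=r.get_state();print(s['clock'],s['tool_pos'],s['contact_force'])
c=r.get_calibration('wrist')
import pickle;pickle.dump((c,s),open('w5.pkl','wb'))
im=r.snapshot('wrist');a=im[180:320,400:600,::-1];cv2.imwrite('pics/w5c.png',cv2.resize(a,None,fx=4,fy=4,interpolation=2))
E
```

```text
5.45 [0.53333161 0.14922231 0.23339608] [-0.35654535 -1.52241261 15.0819958 ]
```

View pics/w5c.png

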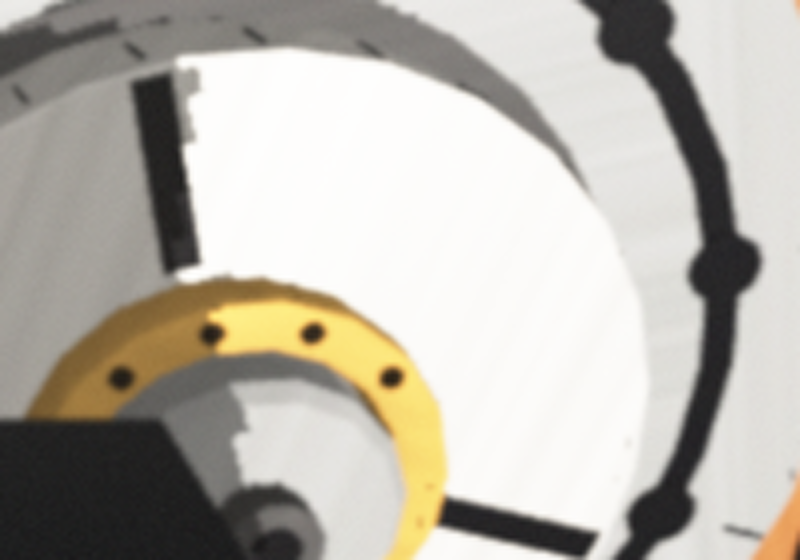

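```bash
python3 - <<'E'
from h import *
import pickle
c,_=pickle.load(open('w5.pkl','rb'))
def P(x,z=.058):return back(c,(400+x[0]/4-.375,180+x[1]/4-.375),z)[:2]
def ang(a,b):
    d=P(a)-P(b);return np.degrees(np.arctan2(d[1],d[0]))
A=np.array([.597,.108])
an=lambda p:np.degrees(np.arctan2(*(p-A)[::-1]))
print(ang((152,80),(183,270)),ang((592,546),(440,512)),an(P((152,80))),an(P((592,546))))
print([an(P(q,.042)) for q in((637,30),(725,264),(660,510))])
E
```

```text
86.89665535365353 -31.977554510053142 87.17373727496584 -32.62578231686386
[np.float64(26.647741082880625), np.float64(-2.678539479527777), np.float64(-32.73608325542404)]
```

Emit:
arm_command([
  {"dx": 0, "dy": -0.003, "dz": 0, "wx": 0, "wy": 0, "wz": 0},
  {"dx": 0, "dy": -0.006, "dz": 0, "wx": 0, "wy": 0, "wz": 0},
  {"dx": 0, "dy": -0.01, "dz": 0, "wx": 0, "wy": 0, "wz": 0},
  {"dx": 0, "dy": -0.015, "dz": 0, "wx": 0, "wy": 0, "wz": 0},
  {"dx": 0, "dy": -0.02, "dz": 0, "wx": 0, "wy": 0, "wz": 0},
])

```text
clock: 6.0
tool_pos: [0.5323, 0.1495, 0.2518]
eef_rot: [-0.417, 0.572, -0.571, 0.416]
contact_force: [-0.2, -0.1, -0.5]
opening: 0.005
```

Emit:
arm_command([
  {"dx": 0, "dy": -0.03, "dz": 0, "wx": 0, "wy": 0, "wz": 0},
  {"dx": 0.02, "dy": -0.07, "dz": -0.02, "wx": 0, "wy": 0, "wz": 0},
  {"dx": 0.04, "dy": -0.1, "dz": -0.04, "wx": 0, "wy": 0, "wz": 0},
  {"dx": 0.05, "dy": -0.1, "dz": -0.06, "wx": 0, "wy": 0, "wz": 0},
  {"dx": 0.05, "dy": -0.1, "dz": -0.06, "wx": 0, "wy": 0, "wz": 0},
])

```text
clock: 6.5
tool_pos: [0.4574, 0.1196, 0.3524]
eef_rot: [-0.418, 0.572, -0.571, 0.416]
contact_force: [0.3, 0.8, 0.6]
opening: 0.004
```

```bash
python3 - <<'E'
from h import *
from plant import r
s=r.get_state();print(s['clock'],s['tool_pos'],s['contact_force'],s['qd'].round(3))
c=r.get_calibration('wrist')
import pickle;pickle.dump((c,s),open('w6.pkl','wb'))
im=r.snapshot('wrist');cv2.imwrite('pics/w6.png',im[...,::-1])
im=r.snapshot('scene');a=cv2.resize(im[190:300,265:400,::-1],None,fx=5.4,fy=5.4,interpolation=2);cv2.imwrite('pics/s6.png',a)
E
```

```text
6.5 [0.45739685 0.11956019 0.35238508] [0.27581358 0.82179089 0.60114059] [ 0.002  0.056 -0.004 -0.096  0.001 -0.006  0.004]
```

View pics/w6.png

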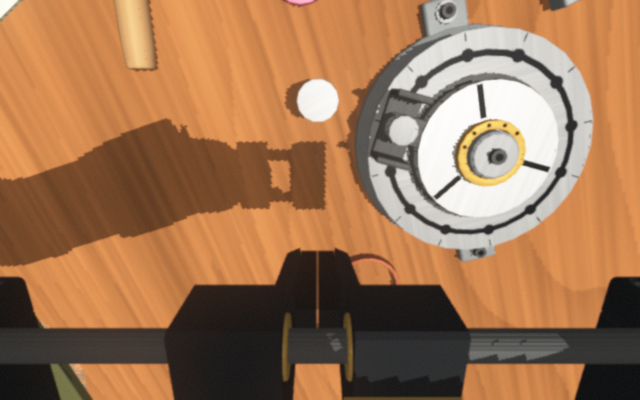

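View pics/s6.png

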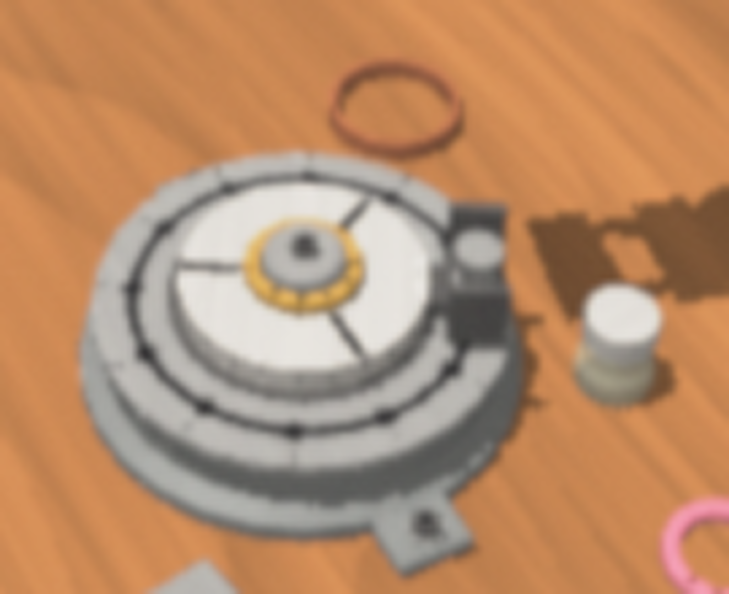

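```bash
python3 - <<'E'
from h import *
from plant import r
import pickle
c,_=pickle.load(open('w6.pkl','rb'));d=r.get_calibration('scene')
A=np.array([.597,.108])
def b(a,z):a=np.radians(a);return np.r_[A+.075*np.array([np.cos(a),np.sin(a)]),z]
crop=lambda p:((p-[265,190]+.42)*5.4).round(0)
print('scene start pred',crop(proj(d,b(177.1,.078))),'obs 455,186')
print('scene axis pred',crop(proj(d,np.r_[A,.077])),'obs 304,242')
for z in(.078,.069):print(z,'scene',crop(proj(d,b(147.1,z))),'wrist',proj(c,b(147.1,z)).round(1))
print('wrist axis',proj(c,np.r_[A,.077]))
a=cv2.imread('pics/w6.png')[70:210,360:560];cv2.imwrite('pics/w6c.png',cv2.resize(a,None,fx=4,fy=4,interpolation=2))
E
```

```text
scene start pred [449. 187.] obs 455,186
scene axis pred [297. 242.] obs 304,242
0.078 scene [473. 249.] wrist [403.8 130.5]
0.069 scene [471. 264.] wrist [401.  129.1]
wrist axis [499.20320136 157.1342113 ]
```

View pics/w6c.png

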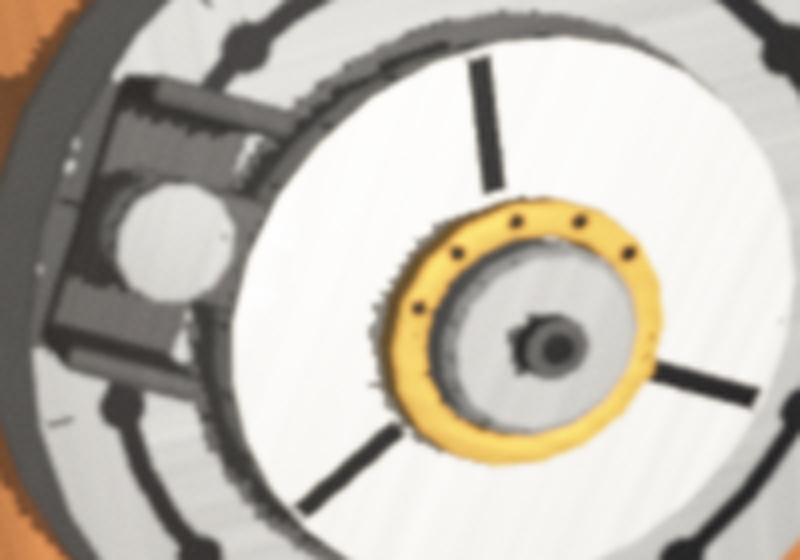

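```bash
python3 - <<'E'
from h import *
from plant import r
import pickle
c,_=pickle.load(open('w6.pkl','rb'))
def P(x,z=.058):return back(c,(360+x[0]/4-.375,70+x[1]/4-.375),z)[:2]
A=P((556,347),.077)
an=lambda p:np.degrees(np.arctan2(*(p-A)[::-1])).round(2)
print(A,an(P((480,60))),an(P((754,399))),an(P((303,510))),'btn',an(P((176,242),.078)),'holes',an(P((246,45),.042)),an(P((123,405),.042)))
# bezel: outer ring centre from yellow pixels' ellipse
im=cv2.imread('pics/w6.png');m=cv2.inRange(cv2.cvtColor(im,40),(15,90,90),(32,255,255));m[:, :440]=0;m[:,540:]=0;m[:100]=0;m[200:]=0
p=cv2.convexHull(cv2.findNonZero(m));(e,_,_)=cv2.fitEllipse(p);print('bezel',back(c,e,.065))
s=r.get_state();print(s['contact_force'],s['clock'])
r.finish_job()
E
```

```text
[0.59667793 0.10870001] 86.74 -33.27 -151.96 btn 147.22 holes 116.78 177.28
bezel [0.59632522 0.10961761 0.065     ]
[ 0.20257903  0.88448673 -0.17679753] 6.6
the job is handed in; nothing more can be done
```

I pressed the plunger right in with the closed fingertips, turned the table clockwise to the next hole by friction on the button, and lifted straight off so the plunger sprang home. The job is handed in; the hand-in reports no verdict.

| Check after lifting off | Result |
|---|---|
| Button angle | 147.2°, against 147.1–147.3° for the hole (start was about 177.3°) |
| Table turn, from the spokes | About 30° |
| Plunger | Button seen at its 78 mm "out" height, within about a pixel of the scene picture |
| Bezel centre | About 1 mm from the axis; its height was not measured separately |
| Bystanders | The jar and bangle showed no visible shift; the others were not measured, and the arm stayed well clear of them |
| Largest force in the readings | About 17 N, with the plunger at its stop; each reading is the value at the end of a move |
| Robot at hand-in | Fingertips about 185 mm above the bench, clear of everything, at 6.6 s |

The cameras disagreed on the axis position: the overhead camera differed from the wrist camera by about 6 mm, and the scene camera by about 2 mm. I used the wrist-camera values together with the spoke and hole angles for the final alignment.

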